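Draw the bottom slide carrier and square it on the reader

ROBOT

A 7-joint arm with a two-finger parallel gripper is mounted at the origin on the work surface. World frame = base frame: x ahead of the robot, y to its left, z up, the work surface at z = 0. Lengths are in m, angles in rad, forces in N, time in s.
With the tool pointing down it reaches from about 0.4 to 0.85 m from the base axis. Payload 10.4 kg.
Tool frame: the origin (TCP) lies midway between the tips of the shut fingers; the grasp point (between the pads) lies 19 mm behind it; z points along the fingers, x is the direction in which the jaws open and shut, and the axes are right-handed (so a half turn about z gives the same grasp; the last joint's range is limited). The gripper opens to 85 mm and grips with 20 to 120 N. Pads are 22 mm wide; open, the fingers measure 114 mm over their backs; the gripper's body (76 mm by 85 mm) begins 54 mm behind the grasp point. The pads swing forward as they close: fully open they stand 13 mm farther back than shut.
Start: joints at [-1.28, 0.332, -0.065, 1.46, 0.022, 1.35, -0.088], TCP at [0.193, 0.595, 0.231] pointing down, gripper open.
Joint ranges: [-2.6, 2.6], [-0.5, 2.12], [-1.47, 1.34], [0.16, 2.42], [-1.27, 4.41], [0.06, 2.06], [-2.6, 2.6]. Speed limits (rad/s): [2.22, 2.22, 2.79, 2.79, 3.14, 3.14, 3.14].

INTERFACE

Orientations are given as a unit quaternion [x, y, z, w].
In Python, from workcell import telemetry, eyes, order gives the robot as it stands.
- The arm moves only by the tool servo_tool, never from a script. Its argument "deltas" is a list of rows, each a list of 3 entries, a list of its own where there are three numbers: the shift along the tool's x, y, z in cm, then the turn about the tool's z in rad, then the finger opening in cm, from 0 to 8.54. A call has 1 to 12 rows; each row shifts and turns the pose as measured when the row begins, along the tool's axes as they then stand; what a row does not reach is not made up. A row lasts 1/12 s, in which the tool goes at most 41.7 mm and 7.16 degrees, less where a joint would pass 70% of its speed; a pose out of reach is approached as far as the arm can. A call is refused whole if a number of a shift passes 4.17 or a number of a turn 0.125, either way. A call with a gripper value outside its range is refused whole. The fingers move at their own pace and stop on an object; "force" is the grip in N (left out, the last holds). Time passes only in rows, so rows that do not move let the fingers close. It gives the time, the measured TCP pose, the force and the opening at its end, in the units of the state.
- telemetry.get_obs(): the state, without advancing time (a new reading comes with each control period).
- eyes.camera(name): name is "side" or "top"; returns (picture, depth): 400x640x3 uint8, blue, green, red; 400x640 float32, m along the optical axis (not along the pixel's ray), 0 where there is no reading.
- eyes.calibration(name): a dict with "fx", "fy", "cx", "cy" (pixels), "rvec" (rotation vector, rad) and "tvec" (3), from world to camera coordinates, as OpenCV has them. Camera axes: x right, y down, z forward; pixel columns grow to the right and rows downward; lengths in m; the calibration is good to about 2 mm. A picture is of the moment at which its call begins. calibration takes no time and is no camera call.
- order.hand_in(): hands the job in, once; it reports no verdict.
The state is a dict: "clock": time; "joint_pos": joint angles; "joint_velocities": joint speeds; "tau": joint torques, N m; "position": TCP position; "ee_rot": TCP orientation; "ft_force": force on the tool from outside, world axes, zero at the start; "torque": the same for the moment, N m; "grip_width": opening from 0.0 (shut) to 1.0 (fully open).
Only numpy, scipy, OpenCV 4.12 (cv2) and the standard library are available. Lean on these libraries where they do the work, as an engineer would, in place of code of your own. Each camera call takes 0.05 s, during which the arm holds its last target. There are 200 camera calls.

TASK

Draw the bottom blue slide carrier straight out of the magazine's slot, leaving the three above it to settle down inside the magazine. Lay it gently, without dropping it, slides up on the reader's black bed with its length along the long fence, and nudge it fully home into the corner so that it touches both fences squarely; then let go. Leave everything else on the table where it is, the grey carrier included.

Things in the scene. Friction and masses are not known exactly. Their poses are not given: they have to be found in the camera images.
- carrier_bottom: the blue slide carrier at the bottom of the stack: a flat rigid plate 150 x 60 x 10 mm (its x, y, z), 120 g, with two glass slides let into its top; origin at the centre of its underside, z up. At the start its front (-x) end stands 50 to 65 mm out of the magazine's slot, resting on the outlet rail
- carrier_up1: blue carrier of the same size directly above the bottom one, inside the magazine; origin centre of underside
- carrier_up2: the next blue carrier above; same size and origin
- carrier_up3: the top blue carrier of the stack; same size and origin
- magazine: fixed grey and aluminium gravity magazine, 80 mm tall; origin on the table below the stack's centre, x along the carriers' length, slot at its -x side. Floor 30 mm above the table; inside 154 x 63 mm. A yellow gate bar, 13.5 to 25.5 mm above the floor, lets only the bottom carrier leave, along -x; it is clear of the gate when its centre is over 156 mm from the origin. The stack then drops 10 mm
- slot (a point): middle of the slot at the gate's outer face, at floor level, 81 mm from the magazine's origin; axes as the magazine's. From here an outlet rail 30 mm wide, top level with the floor, runs 130 mm along -x; beside it is free air down to the table, so fingers can straddle a 60 mm wide carrier lying on it
- reader: fixed slide reader: flat black bed 235 x 160 mm, 20 mm above the table, two aluminium fences that stand 7 mm above the bed; a white housing 50 mm tall beyond the short (+x) fence. x runs along the long fence towards the short one, y towards the long fence. Origin on the table below the housing
- bed_corner (a point): inner corner of the two fences, on the bed's surface; axes as the reader's. The bed extends from here 235 mm along -x and 160 mm along -y. A carrier fully home has its centre 75 mm along -x and 30 mm along -y from here, its length along x
- spare_carrier: grey empty carrier, same size as the blue ones, lying flat; not to be used; origin centre of underside
- white_bottle: white bottle with blue cap, 60 mm across, 130 mm tall; origin centre of underside
- amber_jar: amber jar with black cap, 64 mm across, 95 mm tall; origin centre of underside
- beaker: white open cup, 72 mm across, 90 mm tall; origin centre of underside
- red_bottle: white bottle with red cap, 56 mm across, 120 mm tall; origin centre of underside
- spatula: spatula 180 mm long lying on the table; origin on its underside
- tube_rack: orange rack 60 x 160 mm with capped tubes, 74 mm tall; origin centre of underside

How it is judged:
On the way, in this order (a step that is already met when the one before it is completed fails the run):
1. the bottom carrier is drawn clear of the magazine while the three above stay inside (x of carrier_bottom in the frame of magazine below -0.156 m and distance of each of carrier_up1, carrier_up2, carrier_up3 from where it was at the start of the episode below 0.025 m), for 0.1 s.
2. the carrier rests slides up on the reader's bed (x of carrier_bottom in the frame of bed_corner between -0.2 and -0.05 m and y of carrier_bottom in the frame of bed_corner between -0.14 and -0.02 m and z of carrier_bottom in the frame of bed_corner between -0.003 and 0.004 m and angle between carrier_bottom's own z axis and vertical below 0.05 rad), for 0.1 s.
At the end, for the whole second after the job is handed in: the drawn carrier lies flat, slides up, at rest on the bed, within 2.5 mm of both fences and parallel to the long fence within 0.03 rad; the three others lie flat and at rest in the magazine, each one place lower (within 3 mm) (x of carrier_bottom in the frame of bed_corner between -0.0775 and -0.072 m and y of carrier_bottom in the frame of bed_corner between -0.0325 and -0.027 m and z of carrier_bottom in the frame of bed_corner between -0.003 and 0.003 m and angle between carrier_bottom's own z axis and vertical below 0.04 rad and angle between the x axis of carrier_bottom and the x axis of bed_corner, either way round below 0.03 rad and linear speed of carrier_bottom below 0.01 m/s and z of carrier_up1 in the frame of magazine between 0.027 and 0.033 m and angle between each of carrier_up1, carrier_up2, carrier_up3's own z axis and vertical below 0.05 rad and linear speed of each of carrier_up1, carrier_up2, carrier_up3 below 0.02 m/s and z of carrier_up2 in the frame of magazine between 0.037 and 0.043 m and z of carrier_up3 in the frame of magazine between 0.047 and 0.053 m and distance of each of carrier_up1, carrier_up2, carrier_up3 from where it was at the start of the episode below 0.025 m); the robot touches nothing.
It fails at once if a carrier above the bottom one was pulled out, lifted or shoved more than 25 mm (distance of any of carrier_up1, carrier_up2, carrier_up3 from where it was at the start of the episode above 0.025 m).
It fails at once if the drawn carrier was let fall (moving faster than 0.5 m/s with nothing holding it: a drop of more than about 12 mm) (linear speed of carrier_bottom above 0.5 m/s and contact force between the fingers and carrier_bottom below 0.05 N).
It fails at once if a bystander was moved more than 30 mm (distance of any of spare_carrier, white_bottle, amber_jar, beaker, red_bottle, spatula, tube_rack from where it was at the start of the episode above 0.03 m).
It also fails if it takes over 64 s, if anything falls off the work surface, if the arm or the gripper's body presses on something with over 40 N, if the wrist force passes 120 N, or if a joint passes its speed limit or range.

## Working session

There is one attempt and no reset: what is moved stays moved. The work goes in short steps, Python scripts to look and compute and a tool call to move; the robot and the scene stay as the last step left them, time stands still between calls to the robot, and variables do not carry over. Pictures are saved under pics/ and viewed, about 8 in all and at most 12, crops included, and the job is handed in when it is done.

Besides the shell and the picture viewer there is one more tool, called after "Emit:" as name(argument=value, ...), one argument or row to a line, values as JSON. servo_tool: Moves the arm, as the interface text tells. Its arguments: {"type":"object","properties":{"deltas":{"type":"array"},"force":{"type":"number"}},"required":["deltas"]}

```bash
mkdir -p pics; cat > h.py <<'E'
import numpy as np,cv2
from workcell import telemetry,eyes,order
from scipy.spatial.transform import Rotation as R
def cal(n):
    c=eyes.calibration(n);K=np.array([[c['fx'],0,c['cx']],[0,c['fy'],c['cy']],[0,0,1]])
    return K,cv2.Rodrigues(np.array(c['rvec'],float))[0],np.array(c['tvec'],float).ravel()
def ray(n,uv,z):
    K,Rm,t=cal(n);uv=np.atleast_2d(np.array(uv,float))
    d=(np.linalg.inv(K)@np.c_[uv,np.ones(len(uv))].T).T@Rm;o=-Rm.T@t
    return o+d*((z-o[2])/d[:,2])[:,None]
def cloud(n,dep):
    K,Rm,t=cal(n);v,u=np.mgrid[:400,:640]
    p=np.stack([(u-K[0,2])/K[0,0]*dep,(v-K[1,2])/K[1,1]*dep,dep],-1)
    return (p-t)@Rm
def proj(n,p):
    K,Rm,t=cal(n);q=(np.atleast_2d(p)@Rm.T+t)@K.T
    return q[:,:2]/q[:,2:]
E
python3 - <<'E'
from h import *
for n in('top','side'):
    im,d=eyes.camera(n);cv2.imwrite(f'pics/{n}0.png',im);np.save(f'pics/{n}0.npy',d)
    K,Rm,t=cal(n);print(n,K[0,0],-Rm.T@t,Rm[2])
s=telemetry.get_obs();print(s);print(R.from_quat(s['ee_rot']).as_matrix())
E
```

```text
top 436.22313100589656 [0.43324323 0.01654475 1.32940538] [ 0.09499379 -0.00930899 -0.99543434]
side 491.32536853786036 [ 0.26177781 -1.02039059  0.94331763] [ 0.21867479  0.74974153 -0.62455502]
{'clock': 0.1, 'joint_pos': array([-1.27959349,  0.33281897, -0.06468914,  1.46087654,  0.02160032,
        1.34989111, -0.08851718]), 'joint_velocities': array([ 2.51764929e-04, -1.44137081e-03, -1.67388377e-04, -2.56599011e-03,
       -2.42329700e-05, -1.81913040e-03, -5.26673332e-04]), 'tau': array([ 6.52422350e-04, -6.26748133e+01,  4.88115591e-02, -3.92429280e+01,
        1.62425183e-02,  6.94151066e-03, -9.68892913e-07]), 'position': array([0.19282767, 0.59415066, 0.23057986]), 'ee_rot': array([ 8.08914339e-01,  5.87926161e-01, -5.06167768e-04,  4.06682962e-04]), 'ft_force': array([-0.35920571,  0.19098382, -0.15920285]), 'torque': array([-0.01172751, -0.01622426, -0.03143738]), 'grip_width': 1.0007889319876344}
[[ 3.08685145e-01  9.51164216e-01 -3.40693625e-04]
 [ 9.51163392e-01 -3.08685327e-01 -1.25312190e-03]
 [-1.29709184e-03  6.27648134e-05 -9.99999157e-01]]
```

View pics/top0.png

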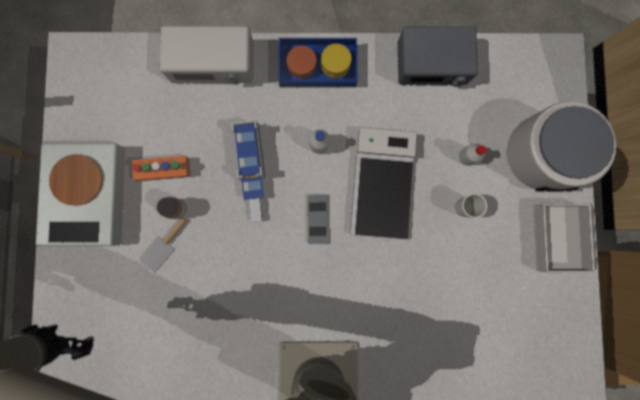

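View pics/side0.png

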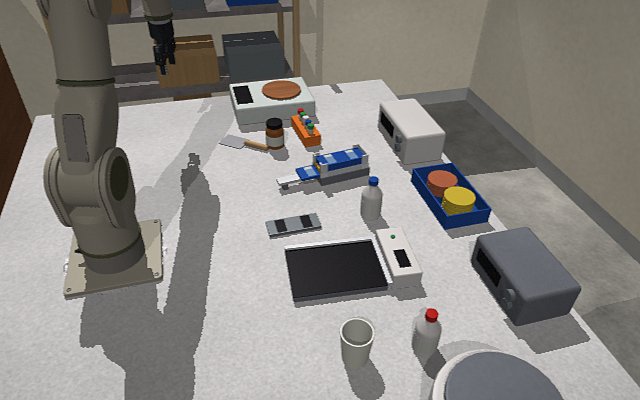

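Top: magazine at about (248,160) with its carrier out towards the image bottom (252,188); bed at (384,197) with its housing above it at (388,142), so the long fence is on the left. The grey spare is at (318,218). The side view agrees. Next I measure.

```bash
python3 - <<'E'
from h import *
def ax(p):
    p=np.asarray(p,np.float32);(c,s,a)=cv2.minAreaRect(p*1000);b=cv2.boxPoints((c,s,a))/1000
    e=b[1]-b[0];f=b[2]-b[1];l=e if np.linalg.norm(e)>np.linalg.norm(f) else f
    return np.round(np.array(c)/1000,4),np.round(np.array(s),1),np.degrees(np.arctan2(l[1],l[0])).round(2)
for n in('top','side'):
    im=cv2.imread(f'pics/{n}0.png');d=np.load(f'pics/{n}0.npy');P=cloud(n,d)
    hsv=cv2.cvtColor(im,cv2.COLOR_BGR2HSV)
    dark=((hsv[...,2]<60)&(d>0)&(P[...,0]>.3)&(P[...,0]<.75)&(P[...,1]<-.03)&(P[...,1]>-.4)&(P[...,2]<.04)).astype(np.uint8)
    k,lab,st,ce=cv2.connectedComponentsWithStats(dark);i=1+st[1:,4].argmax()
    cs,_=cv2.findContours((lab==i).astype(np.uint8),0,2);c=max(cs,key=cv2.contourArea).reshape(-1,2)
    print(n,'bed area',st[i],'medz',np.median(P[lab==i][:,2]),'rect',ax(ray(n,c,.02)[:,:2]))
    print(' box corners',cv2.boxPoints(cv2.minAreaRect((ray(n,c,.02)[:,:2]*1000).astype(np.float32))).round(1).tolist())
    m=(hsv[...,1]>110)&(hsv[...,0]>100)&(hsv[...,0]<130)&(P[...,0]>.3)&(P[...,0]<.85)&(P[...,1]>.08)&(P[...,1]<.35)
    k,lab,st,ce=cv2.connectedComponentsWithStats(m.astype(np.uint8))
    for i in range(1,k):
        if st[i,4]<25: continue
        q=P[lab==i];print(n,'blue',st[i],'z',np.percentile(q[:,2],[5,50,95]).round(4),'xy',np.median(q,0).round(4),q.min(0).round(3),q.max(0).round(3))
T=cv2.imread('pics/top0.png');S=cv2.imread('pics/side0.png')
a=cv2.resize(T[110:250,210:430],(792,504),interpolation=cv2.INTER_CUBIC);cv2.imwrite('pics/tc.png',a)
b=cv2.resize(S[135:305,260:430],(595,595),interpolation=cv2.INTER_CUBIC);cv2.imwrite('pics/sc.png',b)
E
```

```text
top bed area [ 356  159   56   79 3824] medz 0.019900594675203893 rect (array([ 0.5434, -0.1994]), array([154.9, 227.2]), np.float32(-5.02))
 box corners [[423.3999938964844, -266.6000061035156], [649.7999877929688, -286.5], [663.2999877929688, -132.1999969482422], [437.0, -112.30000305175781]]
top blue [236 125  19   8 115] z [0.0664 0.0701 0.0743] xy [0.7435 0.2143 0.0701] [0.733 0.188 0.064] [0.755 0.242 0.078]
top blue [237 137  21  22 285] z [0.0666 0.0702 0.0741] xy [0.6826 0.2051 0.0702] [0.656 0.178 0.063] [0.718 0.237 0.077]
top blue [240 163  19  12 128] z [0.0654 0.0699 0.0735] xy [0.6208 0.1988 0.0699] [0.609 0.175 0.062] [0.641 0.228 0.076]
top blue [243 178  18   3  29] z [0.0356 0.0395 0.0448] xy [0.5975 0.1933 0.0395] [0.594 0.172 0.035] [0.602 0.223 0.046]
top blue [244 189  19   9 120] z [0.0358 0.0401 0.0435] xy [0.5532 0.1901 0.0401] [0.544 0.166 0.032] [0.568 0.22  0.045]
side bed area [ 285  241  103   57 4355] medz 0.019964678086923936 rect (array([ 0.541 , -0.2025]), array([162.4, 235.4]), np.float32(-5.03))
 box corners [[416.70001220703125, -273.1000061035156], [651.0999755859375, -293.70001220703125], [665.4000244140625, -132.0], [430.8999938964844, -111.4000015258789]]
side blue [328 148  36  23 443] z [0.0501 0.0674 0.0721] xy [0.6886 0.1848 0.0674] [0.629 0.166 0.045] [0.757 0.244 0.076]
side blue [316 155  13  10  76] z [0.0609 0.0693 0.0723] xy [0.617  0.2057 0.0693] [0.602 0.178 0.058] [0.636 0.227 0.075]
side blue [296 165  24  16 185] z [0.033  0.0386 0.0427] xy [0.5597 0.1795 0.0386] [0.537 0.155 0.027] [0.603 0.224 0.048]
```

View pics/tc.png

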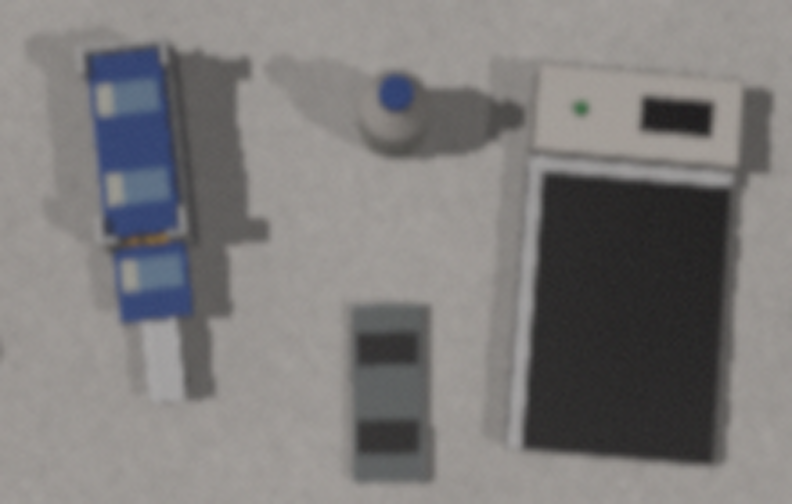

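View pics/sc.png

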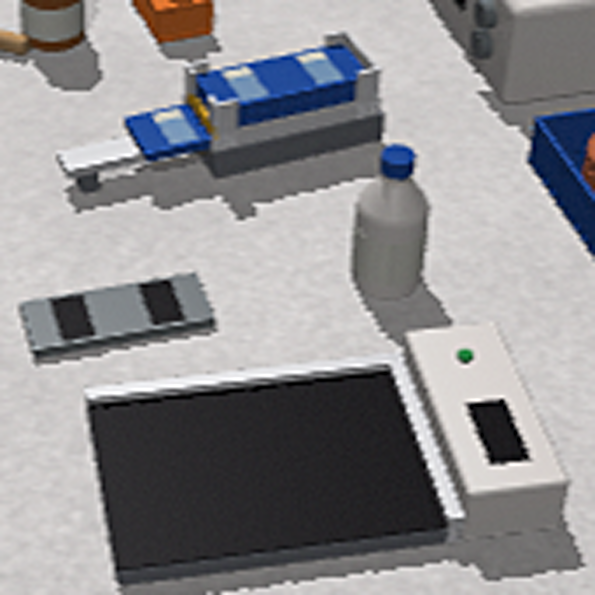

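Crops: the carrier's front end is at about (155,318) in the top crop, with the rail beyond it to (165,400). The bed corner is at (540,172). The fences are left and top. Now the refined magazine and carrier fit.

```bash
cat >> h.py <<'E'
def bluerect(n,im,P,z0,z1,zp,box):
    h=cv2.cvtColor(im,cv2.COLOR_BGR2HSV)
    m=(h[...,1]>60)&(h[...,0]>90)&(h[...,0]<130)&(P[...,2]>z0)&(P[...,2]<z1)
    m&=(P[...,0]>box[0])&(P[...,0]<box[1])&(P[...,1]>box[2])&(P[...,1]<box[3])
    m=cv2.morphologyEx(m.astype(np.uint8),cv2.MORPH_CLOSE,np.ones((7,7)))
    k,l,st,_=cv2.connectedComponentsWithStats(m);i=1+st[1:,4].argmax()
    c=max(cv2.findContours((l==i).astype(np.uint8),0,1)[0],key=cv2.contourArea).reshape(-1,2)
    q=ray(n,c,zp)[:,:2]
    r=cv2.minAreaRect((q*1000).astype(np.float32));return r,cv2.boxPoints(r).round(1)
def togo(x,y,z,yaw):
    "tool-frame shift cm and turn to reach world TCP, tool x at yaw(deg)"
    s=telemetry.get_obs();M=R.from_quat(s['ee_rot']).as_matrix()
    d=np.array([x,y,z])-s['position'];a=np.degrees(np.arctan2(M[1,0],M[0,0]))
    print('t',s['clock'],'pos',s['position'].round(4),'yaw',a.round(2),'tilt',M[2].round(3),'f',s['ft_force'].round(1),'w',round(s['grip_width']*8.54,2))
    print(' world d',d.round(4),'tool cm',(M.T@d*100).round(2),'turn z',np.radians(-((yaw-a+90)%180-90)).round(3))
    b=np.radians(yaw);N=np.array([[np.cos(b),np.sin(b),0],[np.sin(b),-np.cos(b),0],[0,0,-1]])
    print(' in final tool axes cm',(N.T@d*100).round(2))
E
python3 - <<'E'
from h import *
for n in('top','side'):
    im=cv2.imread(f'pics/{n}0.png');P=cloud(n,np.load(f'pics/{n}0.npy'))
    print(n,'stack',bluerect(n,im,P,.055,.085,.07,(.58,.8,.1,.3)))
    print(n,'low',bluerect(n,im,P,.03,.05,.04,(.5,.605,.1,.26)))
togo(.56,.19,.12,97.5)
E
```

```text
top stack (((682.4669189453125, 208.2014617919922), (151.07664489746094, 61.41690444946289), 7.2525553703308105), array([[603.7, 229.1],
       [611.4, 168.2],
       [761.3, 187.3],
       [753.5, 248.2]], dtype=float32))
top low (((571.6231079101562, 195.10711669921875), (60.436248779296875, 59.11976623535156), 6.394172191619873), array([[538.3, 221.1],
       [544.9, 162.4],
       [604.9, 169.1],
       [598.4, 227.8]], dtype=float32))
side stack (((677.8833618164062, 194.97256469726562), (158.09368896484375, 80.4921646118164), 8.16493034362793), array([[593.9, 223.6],
       [605.4, 143.9],
       [761.8, 166.4],
       [750.4, 246. ]], dtype=float32))
side low (((569.023193359375, 185.9585723876953), (64.81609344482422, 70.82162475585938), 6.375020503997803), array([[532.9, 217.6],
       [540.7, 147.2],
       [605.2, 154.4],
       [597.3, 224.7]], dtype=float32))
t 0.1 pos [0.1928 0.5942 0.2306] yaw 72.02 tilt [-0.001  0.    -1.   ] f [-0.4  0.2 -0.2] w 8.55
 world d [ 0.3672 -0.4042 -0.1106] tool cm [-27.09  47.4   11.1 ] turn z -0.445
 in final tool axes cm [-44.86  31.13  11.06]
```

Emit:
servo_tool(
  deltas=[
    [[0,0,0],-0.11,8.5],
    [[0,0,0],-0.11,8.5],
    [[0,0,0],-0.11,8.5],
    [[0,0,0],-0.11,8.5],
    [[-3,2.1,0],0,8.5],
    [[-3.3,2.3,0],0,8.5],
    [[-3.3,2.3,0],0,8.5],
    [[-3.3,2.3,0],0,8.5],
    [[-3.3,2.3,0],0,8.5],
    [[-3.3,2.3,0],0,8.5],
    [[-3.3,2.3,0],0,8.5],
    [[-3.3,2.3,0],0,8.5],
  ],
  force=60,
)

```text
clock: 1.1
position: [0.409, 0.3599, 0.2241]
ee_rot: [0.645, 0.764, -0.006, -0.001]
ft_force: [-0.1, 0.2, -0.3]
grip_width: 0.999
```

```bash
python3 -c "
from h import *
togo(.5614,.1927,.10,97.2)"
```

```text
t 1.1 pos [0.409  0.3599 0.2241] yaw 99.63 tilt [-0.006 -0.01  -1.   ] f [-0.1  0.2 -0.3] w 8.53
 world d [ 0.1524 -0.1672 -0.1241] tool cm [-18.97  12.36  12.4 ] turn z 0.042
 in final tool axes cm [-18.5   13.03  12.41]
```

Emit:
servo_tool(
  deltas=[
    [[-2,1.4,0],0.02,8.5],
    [[-2.5,1.7,1],0.02,8.5],
    [[-2.5,1.7,1.5],0,8.5],
    [[-2.5,1.7,1.5],0,8.5],
    [[-2.5,1.7,1.5],0,8.5],
    [[-2,1.3,1],0,8.5],
    [[-1,0.8,1],0,8.5],
    [[0,0,0],0,8.5],
  ],
)

```text
clock: 1.77
position: [0.5407, 0.2055, 0.145]
ee_rot: [0.667, 0.745, -0.007, 0.001]
ft_force: [-0.8, -0.3, 0.5]
grip_width: 0.991
```

```bash
python3 -c "
from h import *
togo(.5614,.1927,.08,97.2)"
```

```text
t 1.7667 pos [0.5407 0.2055 0.145 ] yaw 96.41 tilt [-0.01  -0.009 -1.   ] f [-0.8 -0.3  0.5] w 8.46
 world d [ 0.0207 -0.0128 -0.065 ] tool cm [-1.43  1.97  6.5 ] turn z -0.014
 in final tool axes cm [-1.53  1.89  6.5 ]
```

Emit:
servo_tool(
  deltas=[
    [[-0.5,0.7,1],-0.007,8.5],
    [[-0.5,0.7,1.5],-0.007,8.5],
    [[-0.3,0.4,1.5],0,8.5],
    [[-0.1,0.1,1],0,8.5],
    [[0,0,1],0,8.5],
    [[0,0,0],0,8.5],
  ],
)

```text
clock: 2.27
position: [0.5609, 0.1958, 0.0812]
ee_rot: [0.659, 0.752, -0.006, -0.0]
ft_force: [-0.6, -0.3, -0.7]
grip_width: 0.995
```

```bash
python3 -c "
from h import *
togo(.5614,.1927,.018,97.2)
T,_=eyes.camera('top');S,_=eyes.camera('side')
a=cv2.resize(T[120:220,210:310],(400,400),interpolation=2);b=cv2.resize(S[120:220,250:350],(400,400),interpolation=2)
cv2.imwrite('pics/a1.png',np.hstack([a,b]))"
```

```text
t 2.2667 pos [0.5609 0.1958 0.0812] yaw 97.53 tilt [-0.008 -0.01  -1.   ] f [-0.6 -0.3 -0.7] w 8.5
 world d [ 0.0005 -0.0031 -0.0632] tool cm [-0.27  0.07  6.32] turn z 0.006
 in final tool axes cm [-0.32  0.01  6.32]
```

View pics/a1.png

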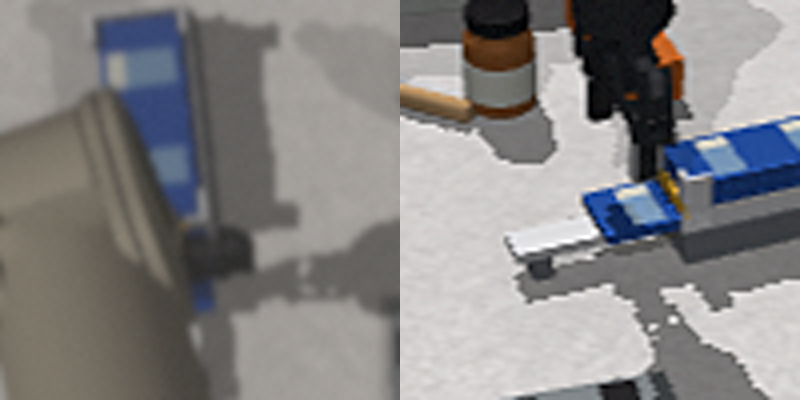

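The side crop shows the near finger's tip at about (645,175) above the carrier's protruding end. I check it against the TCP reading.

```bash
python3 -c "
from h import *
a=np.radians(97.5);x=np.array([np.cos(a),np.sin(a),0])
p=np.array([.5609,.1958,.0812+.013])
for s in(-.0425,-.057):print((proj('side',p+s*x)-[250,120])*4+[400,0])
print((proj('side',[[.5415-.0038,.1918+.03,.04],[.5415+.0038,.1918-.03,.04]])-[250,120])*4+[400,0])"
```

```text
[[638.49335972 175.54048259]]
[[645.7300994  185.93996047]]
[[581.63552565 188.70722315]
 [608.92141727 231.23027433]]
```

Emit:
servo_tool(
  deltas=[
    [[-0.3,0,0.5],0.006,8.5],
    [[0,0,1.5],0,8.5],
    [[0,0,1.5],0,8.5],
    [[0,0,1.5],0,8.5],
    [[0,0,1],0,8.5],
    [[0,0,0.4],0,8.5],
    [[0,0,0],0,8.5],
  ],
)

```text
clock: 2.95
position: [0.5649, 0.1955, 0.0221]
ee_rot: [0.661, 0.75, -0.0, 0.002]
ft_force: [0.3, -0.1, 0.1]
grip_width: 0.995
```

```bash
python3 -c "
from h import *
togo(.5614,.1927,.018,97.2)"
```

```text
t 2.95 pos [0.5649 0.1955 0.0221] yaw 97.24 tilt [-0.003  0.003 -1.   ] f [ 0.3 -0.1  0.1] w 8.49
 world d [-0.0035 -0.0028 -0.0041] tool cm [-0.23 -0.38  0.41] turn z 0.001
 in final tool axes cm [-0.23 -0.38  0.41]
```

Emit:
servo_tool(
  deltas=[
    [[-0.2,-0.3,0.3],0,8.5],
    [[0,0,0],0,7],
    [[0,0,0],0,6.4],
    [[0,0,0],0,5.5],
    [[0,0,0],0,5.5],
    [[0,0,0],0,5.5],
    [[0,0,0],0,5.5],
  ],
  force=50,
)

```text
clock: 3.53
position: [0.5631, 0.1934, 0.0222]
ee_rot: [0.661, 0.75, 0.002, 0.003]
ft_force: [-0.2, 0.7, -2.2]
grip_width: 0.687
```

```bash
python3 -c "
from h import *
togo(.5614,.1927,.018,97.2)"
```

```text
t 3.5333 pos [0.5631 0.1934 0.0222] yaw 97.23 tilt [-0.002  0.006 -1.   ] f [-0.2  0.7 -2.2] w 5.86
 world d [-0.0017 -0.0007 -0.0042] tool cm [-0.05 -0.18  0.42] turn z 0.001
 in final tool axes cm [-0.05 -0.17  0.42]
```

Emit:
servo_tool(
  deltas=[
    [[0,-0.3,0],0,5.5],
    [[0,-0.6,0],0,5.5],
    [[0,-0.8,0],0,5.5],
    [[0,-0.8,0],0,5.5],
    [[0,-0.8,0],0,5.5],
    [[0,-0.8,0],0,5.5],
    [[0,-0.6,0],0,5.5],
    [[0,0,0],0,5.5],
  ],
)

```text
clock: 4.2
position: [0.5182, 0.1871, 0.0229]
ee_rot: [0.662, 0.75, 0.006, 0.006]
ft_force: [1.3, 0.5, -3.7]
grip_width: 0.686
```

```bash
python3 -c "
from h import *
togo(.5631-.0943,.1934-.0119,.022,97.2)"
```

```text
t 4.2 pos [0.5182 0.1871 0.0229] yaw 97.15 tilt [-0.001  0.018 -1.   ] f [ 1.3  0.5 -3.7] w 5.86
 world d [-0.0494 -0.0056 -0.0009] tool cm [ 0.06 -4.97 -0.  ] turn z -0.001
 in final tool axes cm [ 0.06 -4.97  0.09]
```

Emit:
servo_tool(
  deltas=[
    [[0,-0.6,0],0,5.5],
    [[0,-0.8,0],0,5.5],
    [[0,-0.8,0],0,5.5],
    [[0,-0.8,0],0,5.5],
    [[0,-0.8,0],0,5.5],
    [[0,-0.8,0],0,5.5],
    [[0,-0.6,0],0,5.5],
    [[0,0,0],0,5.5],
  ],
)

```text
clock: 4.87
position: [0.4581, 0.1795, 0.0212]
ee_rot: [0.661, 0.75, 0.004, 0.005]
ft_force: [0.1, -0.6, -1.2]
grip_width: 0.688
```

```bash
python3 -c "
from h import *
togo(.5631-.0943,.1934-.0119,.022,97.2)
T,_=eyes.camera('top');S,d=eyes.camera('side')
P=cloud('side',d);print(bluerect('side',S,P,.055,.075,.06,(.58,.8,.1,.3)))
a=cv2.resize(T[120:240,200:300],(400,480),interpolation=2);b=cv2.resize(S[120:220,250:350],(400,480),interpolation=2)
cv2.imwrite('pics/a2.png',np.hstack([a,b]))"
```

```text
t 4.8667 pos [0.4581 0.1795 0.0212] yaw 97.2 tilt [-0.002  0.013 -1.   ] f [ 0.1 -0.6 -1.2] w 5.87
 world d [0.0107 0.002  0.0008] tool cm [ 0.06  1.09 -0.07] turn z -0.0
 in final tool axes cm [ 0.06  1.09 -0.08]
(((678.2193603515625, 200.3301544189453), (152.11196899414062, 68.22589111328125), 7.473448276519775), array([[598.4, 224.3],
       [607.2, 156.6],
       [758.1, 176.4],
       [749.2, 244. ]], dtype=float32))
```

View pics/a2.png

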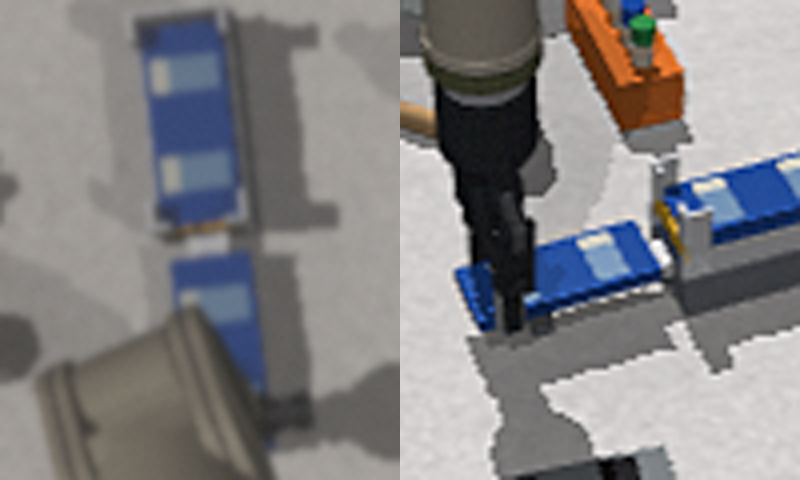

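The carrier is drawn clear and the stack has settled. I release it on the rail and regrip at its centre, higher up.

Emit:
servo_tool(
  deltas=[
    [[0,0,0],0,6.5],
    [[0,0,0],0,8.5],
    [[0,0,0],0,8.5],
    [[0,0,0],0,8.5],
    [[0,1,0],0,8.5],
    [[0,1.4,-0.1],0,8.5],
    [[0,1.4,-0.1],0,8.5],
    [[0,1.1,-0.1],0,8.5],
    [[0,0.5,0],0,8.5],
    [[0,0,0],0,8.5],
  ],
)

```text
clock: 5.8
position: [0.521, 0.1876, 0.0264]
ee_rot: [0.661, 0.75, 0.007, 0.007]
ft_force: [0.1, -0.4, 0.7]
grip_width: 0.997
```

```bash
python3 -c "
from h import *
togo(.4581+.0526,.1795+.0067,.0245,97.2)"
```

```text
t 5.8 pos [0.521  0.1876 0.0264] yaw 97.17 tilt [-0.001  0.019 -1.   ] f [ 0.1 -0.4  0.7] w 8.51
 world d [-0.0103 -0.0014 -0.0019] tool cm [-0.01 -1.04  0.17] turn z -0.001
 in final tool axes cm [-0.01 -1.04  0.19]
```

Emit:
servo_tool(
  deltas=[
    [[0,-0.5,0.1],0,8.5],
    [[0,-0.4,0.05],0,8.5],
    [[0,0,0],0,8.5],
    [[0,0,0],0,7],
    [[0,0,0],0,6.4],
    [[0,0,0],0,5.5],
    [[0,0,0],0,5.5],
    [[0,0,0],0,5.5],
    [[0,0,0],0,5.5],
  ],
)

```text
clock: 6.55
position: [0.5088, 0.186, 0.0242]
ee_rot: [0.661, 0.75, 0.006, 0.006]
ft_force: [-0.5, 0.6, -1.1]
grip_width: 0.685
```

```bash
python3 -c "
from h import *
togo(.4581+.0526,.1795+.0067,.0245,97.2)
T,_=eyes.camera('top');S,d=eyes.camera('side')
P=cloud('side',d);a=(P[...,0]>.42)&(P[...,0]<.6)&(P[...,1]<.24)&(P[...,1]>.13)
b=cv2.resize(S[130:220,250:350],(800,600),interpolation=2)
cv2.imwrite('pics/a3.png',b)"
```

```text
t 6.55 pos [0.5088 0.186  0.0242] yaw 97.21 tilt [-0.001  0.017 -1.   ] f [-0.5  0.6 -1.1] w 5.85
 world d [0.0019 0.0002 0.0003] tool cm [-0.01  0.19 -0.02] turn z 0.0
 in final tool axes cm [-0.01  0.19 -0.03]
```

View pics/a3.png

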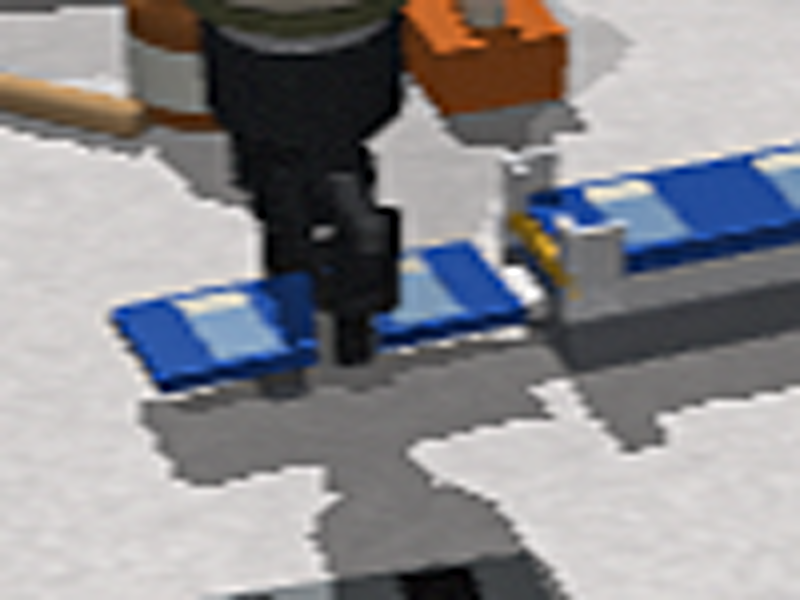

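Emit:
servo_tool(
  deltas=[
    [[0,0,-0.5],0,5.5],
    [[0,0,-1],0,5.5],
    [[0,0,-1.5],0,5.5],
    [[0,0,-1.5],0,5.5],
    [[0,0,-1.5],0,5.5],
    [[0,0,-1.5],0,5.5],
    [[0,0,-1.5],0,5.5],
    [[0,0,-1.5],0,5.5],
    [[0,0,-1],0,5.5],
    [[0,0,-1],0,5.5],
    [[0,0,-0.5],0,5.5],
    [[0,0,0],0,5.5],
  ],
)

```text
clock: 7.65
position: [0.5063, 0.1852, 0.1674]
ee_rot: [0.662, 0.75, 0.007, 0.006]
ft_force: [-0.2, 0.6, -1.6]
grip_width: 0.684
```

```bash
python3 -c "
from h import *
togo(.5592,-.1879,.155,84.97)"
```

```text
t 7.65 pos [0.5063 0.1852 0.1674] yaw 97.15 tilt [-0.001  0.018 -1.   ] f [-0.2  0.6 -1.6] w 5.84
 world d [ 0.0529 -0.3731 -0.0124] tool cm [-37.68   0.58   1.27] turn z 0.213
 in final tool axes cm [-36.7    8.54   1.24]
```

Weight is on the gripper (1.3 N of change), so the carrier is held.

Emit:
servo_tool(
  deltas=[
    [[0,0,0],0.06,5.5],
    [[0,0,0],0.08,5.5],
    [[0,0,0],0.07,5.5],
    [[-1.5,0.4,0],0,5.5],
    [[-3,0.7,0],0,5.5],
    [[-3.2,0.8,0],0,5.5],
    [[-3.2,0.8,0],0,5.5],
    [[-3.2,0.8,0],0,5.5],
    [[-3.2,0.8,0],0,5.5],
    [[-3.2,0.8,0],0,5.5],
    [[-3,0.7,0],0,5.5],
    [[-2,0.5,0],0,5.5],
  ],
)

```text
clock: 8.65
position: [0.5421, -0.079, 0.1596]
ee_rot: [0.736, 0.677, 0.002, 0.002]
ft_force: [-0.4, -0.1, -2.5]
grip_width: 0.684
```

```bash
python3 -c "
from h import *
togo(.5592,-.1879,.06,84.97)"
```

```text
t 8.65 pos [ 0.5421 -0.079   0.1596] yaw 85.28 tilt [ 0.001  0.006 -1.   ] f [-0.4 -0.1 -2.5] w 5.84
 world d [ 0.0171 -0.1089 -0.0996] tool cm [-10.72   2.54   9.97] turn z 0.005
 in final tool axes cm [-10.7    2.66   9.96]
```

Emit:
servo_tool(
  deltas=[
    [[-2.5,0.6,0],0.005,5.5],
    [[-2.5,0.6,0],0,5.5],
    [[-2,0.5,0.5],0,5.5],
    [[-1.5,0.4,1],0,5.5],
    [[-0.8,0.2,1.3],0,5.5],
    [[0,0,1.5],0,5.5],
    [[0,0,1.5],0,5.5],
    [[0,0,1],0,5.5],
    [[0,0,0.5],0,5.5],
    [[0,0,0],0,5.5],
  ],
)

```text
clock: 9.48
position: [0.5528, -0.1843, 0.0752]
ee_rot: [0.74, 0.672, -0.002, -0.001]
ft_force: [0.3, 0.7, -1.6]
grip_width: 0.687
```

```bash
python3 -c "
from h import *
togo(.5592,-.1879,.014,84.97)
S,d=eyes.camera('side')
b=cv2.resize(S[190:310,270:430],(800,600),interpolation=2)
cv2.imwrite('pics/a4.png',b)"
```

```text
t 9.4833 pos [ 0.5528 -0.1843  0.0752] yaw 84.51 tilt [-0.002 -0.004 -1.   ] f [ 0.3  0.7 -1.6] w 5.87
 world d [ 0.0064 -0.0036 -0.0612] tool cm [-0.28  0.7   6.11] turn z -0.008
 in final tool axes cm [-0.3   0.67  6.12]
```

View pics/a4.png

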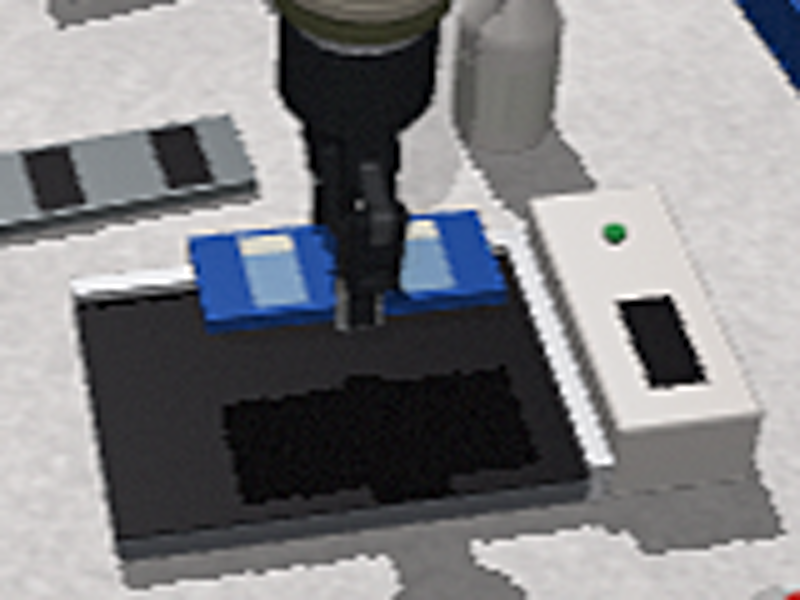

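The carrier is held level over the bed. I lower it close, then creep down watching the force.

Emit:
servo_tool(
  deltas=[
    [[-0.15,0.2,0.6],-0.008,5.5],
    [[-0.15,0.2,1],0,5.5],
    [[0,0.1,1],0,5.5],
    [[0,0,1],0,5.5],
    [[0,0,0.8],0,5.5],
    [[0,0,0.5],0,5.5],
    [[0,0,0],0,5.5],
    [[0,0,0],0,5.5],
  ],
)

```text
clock: 10.2
position: [0.5596, -0.1871, 0.0229]
ee_rot: [0.736, 0.676, -0.001, 0.0]
ft_force: [0.4, -0.0, -1.4]
grip_width: 0.684
```

```bash
python3 -c "
from h import *
togo(.5592,-.1879,.0142,84.97)"
```

```text
t 10.2 pos [ 0.5596 -0.1871  0.0229] yaw 85.14 tilt [-0.002 -0.001 -1.   ] f [ 0.4 -0.  -1.4] w 5.85
 world d [-0.0004 -0.0008 -0.0087] tool cm [-0.08 -0.04  0.87] turn z 0.003
 in final tool axes cm [-0.09 -0.04  0.87]
```

Emit:
servo_tool(
  deltas=[
    [[0,0,0.2],0,5.5],
    [[0,0,0.2],0,5.5],
    [[0,0,0.15],0,5.5],
    [[0,0,0.1],0,5.5],
    [[0,0,0.1],0,5.5],
    [[0,0,0],0,5.5],
  ],
)

```text
clock: 10.7
position: [0.5604, -0.1874, 0.0161]
ee_rot: [0.736, 0.676, -0.0, 0.001]
ft_force: [-0.7, 0.1, -1.7]
grip_width: 0.686
```

Emit:
servo_tool(
  deltas=[
    [[0,0,0.1],0,5.5],
    [[0,0,0.1],0,5.5],
    [[0,0,0.05],0,5.5],
    [[0,0,0],0,5.5],
  ],
)

```text
clock: 11.03
position: [0.5608, -0.1875, 0.0158]
ee_rot: [0.737, 0.676, 0.0, 0.001]
ft_force: [-1.1, -1.2, -0.4]
grip_width: 0.688
```

Contact: 2.5 mm was commanded, only 0.3 mm was made, and the weight came off. I release, rise and look.

Emit:
servo_tool(
  deltas=[
    [[0,0,0],0,6.3],
    [[0,0,0],0,7],
    [[0,0,0],0,7.8],
    [[0,0,0],0,7.8],
    [[0,0,-0.5],0,7.8],
    [[0,0,-1.5],0,7.8],
    [[0,0,-2.5],0,7.8],
    [[0,0,-2.5],0,7.8],
    [[0,0,-2],0,7.8],
    [[0,0,-1],0,7.8],
    [[0,0,0],0,7.8],
  ],
)

```text
clock: 11.95
position: [0.56, -0.1875, 0.1205]
ee_rot: [0.737, 0.676, -0.0, 0.001]
ft_force: [-0.2, 1.0, -1.0]
grip_width: 0.914
```

```bash
cat >> h.py <<'E'
C=np.array([.6645,-.132]);YR=np.radians(-5.03);XR=np.array([np.cos(YR),np.sin(YR)]);YRv=np.array([-XR[1],XR[0]])
def inbed(p): p=np.asarray(p)[...,:2]-C; return np.stack([p@XR,p@YRv],-1)*1000
def W(x,y): return C+XR*x/1000+YRv*y/1000
E
python3 - <<'E'
from h import *
s=telemetry.get_obs()
for n in('side','top'):
    S,d=eyes.camera(n);P=cloud(n,d)
    r,b=bluerect(n,S,P,.015,.045,.03,(.4,.7,-.3,-.1));print(n,[round(x,1) for x in r[1]],r[2],inbed(np.array(r[0])/1000).round(1),inbed(b/1000).round(1).tolist())
    if n=='side':cv2.imwrite('pics/a5.png',cv2.resize(S[190:310,270:430],(800,600),interpolation=2))
togo(.5592,-.1879,.1,-5.03)
E
```

```text
side [152.2, 153.4] 85.57335662841797 [-97.3 -88.2] [[-173.3, -165.0], [-19.8, -163.5], [-21.4, -11.3], [-174.8, -12.9]]
top [26.4, 81.9] 82.06139373779297 [-133.   -42.2] [[-174.6, -53.3], [-92.7, -57.5], [-91.4, -31.1], [-173.2, -27.0]]
t 12.05 pos [ 0.559  -0.1871  0.1181] yaw 85.1 tilt [-0.001 -0.002 -1.   ] f [ 0.  -0.3 -1. ] w 7.79
 world d [ 0.0002 -0.0008 -0.0181] tool cm [-0.08  0.03  1.81] turn z -1.568
 in final tool axes cm [0.03 0.08 1.81]
```

View pics/a5.png

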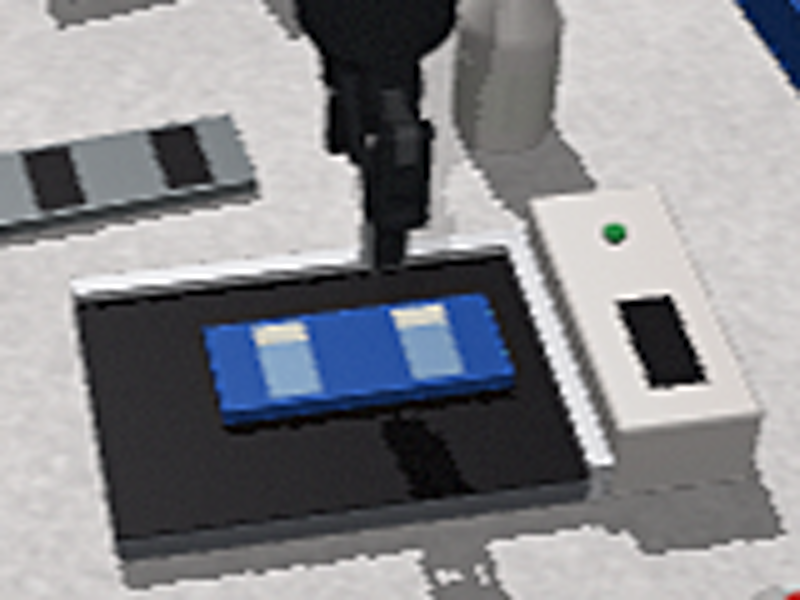

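Carrier rests flat and parallel on the bed, with its corners at about (205,325), (488,295), (515,385) and (225,420). Now I nudge with shut fingers, first toward the long fence (+tool x), then toward the short fence (+tool y).

Emit:
servo_tool(
  deltas=[
    [[-1.5,0,0],0,0],
    [[-2,0,0],0,0],
    [[-1.5,0,0],0,0],
    [[-0.5,0,0],0,0],
    [[0,0,1],0,0],
    [[0,0,2],0,0],
    [[0,0,2],0,0],
    [[0,0,1],0,0],
    [[0,0,0.5],0,0],
    [[0,0,0],0,0],
  ],
)

```text
clock: 12.88
position: [0.5488, -0.2364, 0.0365]
ee_rot: [0.735, 0.678, -0.005, -0.008]
ft_force: [-0.2, 0.0, 0.3]
grip_width: 0.002
```

```bash
python3 -c "
from h import *
togo(*W(-98,-121),.024,84.97);print(inbed(telemetry.get_obs()['position']))"
```

```text
t 12.8833 pos [ 0.5488 -0.2364  0.0365] yaw 85.35 tilt [ 0.003 -0.018 -1.   ] f [-0.2  0.   0.3] w 0.01
 world d [ 0.0075 -0.0075 -0.0125] tool cm [-0.69  0.83  1.24] turn z 0.007
 in final tool axes cm [-0.68  0.81  1.25]
[-106.12754411 -114.16031759]
```

Emit:
servo_tool(
  deltas=[
    [[-0.3,0.3,0.3],0.004,0],
    [[-0.2,0.3,0.4],0.003,0],
    [[0,0.1,0.3],0,0],
    [[0,0,0.15],0,0],
    [[0,0,0],0,0],
  ],
)

```text
clock: 13.3
position: [0.5575, -0.2418, 0.0254]
ee_rot: [0.737, 0.675, -0.004, -0.007]
ft_force: [-0.1, -0.9, 0.3]
grip_width: -0.003
```

```bash
python3 -c "
from h import *
togo(*W(-98,-121),.024,84.97);print(inbed(telemetry.get_obs()['position']))"
```

```text
t 13.3 pos [ 0.5575 -0.2418  0.0254] yaw 84.98 tilt [ 0.003 -0.015 -1.   ] f [-0.1 -0.9  0.3] w -0.02
 world d [-0.0012 -0.0021 -0.0014] tool cm [-0.22 -0.1   0.14] turn z 0.0
 in final tool axes cm [-0.22 -0.1   0.14]
[ -96.97272681 -118.78327874]
```

Emit:
servo_tool(
  deltas=[
    [[0.3,0,0.05],0,0],
    [[0.4,0,0.05],0,0],
    [[0.4,0,0],0,0],
    [[0.4,0,0],0,0],
    [[0.4,0,0],0,0],
    [[0.4,0,0],0,0],
    [[0.4,0,0],0,0],
    [[0.3,0,0],0,0],
    [[0.2,0,0],0,0],
    [[0,0,0],0,0],
  ],
)

```text
clock: 14.13
position: [0.5614, -0.2061, 0.0259]
ee_rot: [0.737, 0.676, -0.003, -0.006]
ft_force: [0.1, -0.2, -0.7]
grip_width: 0.001
```

```bash
python3 -c "
from h import *
togo(*W(-98,-74),.024,84.97);print(inbed(telemetry.get_obs()['position']))"
```

```text
t 14.1333 pos [ 0.5614 -0.2061  0.0259] yaw 85.03 tilt [ 0.003 -0.013 -1.   ] f [ 0.1 -0.2 -0.7] w 0.01
 world d [-0.001   0.009  -0.0019] tool cm [ 0.89 -0.17  0.19] turn z 0.001
 in final tool axes cm [ 0.89 -0.17  0.19]
[-96.25029147 -82.85920743]
```

Emit:
servo_tool(
  deltas=[
    [[0.2,0,0.05],0,0],
    [[0.2,0,0.05],0,0],
    [[0.2,0,0],0,0],
    [[0.2,0,0],0,0],
    [[0.2,0,0],0,0],
  ],
)

```text
clock: 14.55
position: [0.5623, -0.1971, 0.0253]
ee_rot: [0.738, 0.675, -0.004, -0.005]
ft_force: [-0.7, -0.9, 1.3]
grip_width: 0.001
```

```bash
python3 -c "
from h import *
togo(*W(-98,-74),.024,84.97);print(inbed(telemetry.get_obs()['position']))
S,d=eyes.camera('side');cv2.imwrite('pics/a6.png',cv2.resize(S[190:310,270:430],(800,600),interpolation=2))"
```

```text
t 14.55 pos [ 0.5623 -0.1971  0.0253] yaw 84.93 tilt [ 0.002 -0.012 -1.   ] f [-0.7 -0.9  1.3] w 0.01
 world d [-0.0019 -0.0001 -0.0013] tool cm [-0.02 -0.18  0.13] turn z -0.001
 in final tool axes cm [-0.02 -0.19  0.13]
[-96.14808552 -73.7823009 ]
```

View pics/a6.png

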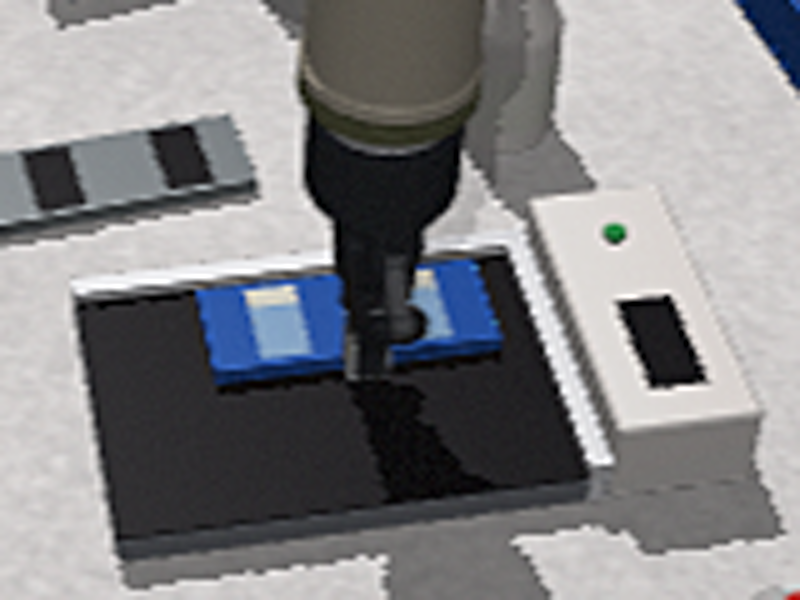

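The carrier has moved parallel, and a small gap to the long fence is left at (220,285). I continue until it stalls.

Emit:
servo_tool(
  deltas=[
    [[0.2,0,0.05],0,0],
    [[0.2,0,0.05],0,0],
    [[0.2,0,0],0,0],
    [[0.2,0,0],0,0],
    [[0.1,0,0],0,0],
  ],
)

```text
clock: 15.02
position: [0.5634, -0.1873, 0.0244]
ee_rot: [0.738, 0.675, -0.003, -0.005]
ft_force: [0.3, -1.2, -0.0]
grip_width: -0.003
```

Emit:
servo_tool(
  deltas=[
    [[0.1,0,0],0,0],
    [[0.1,0,0],0,0],
    [[0.1,0,0],0,0],
    [[0.1,0,0],0,0],
  ],
)

```text
clock: 15.35
position: [0.5633, -0.1872, 0.0246]
ee_rot: [0.739, 0.674, -0.005, -0.002]
ft_force: [1.0, -5.8, 0.4]
grip_width: 0.003
```

It stalled against the fence (5.8 N). I back off, rise and go round to the carrier's near end.

Emit:
servo_tool(
  deltas=[
    [[0.1,0,0],0,0],
    [[-0.5,0,0],0,0],
    [[-1,0,0],0,0],
    [[-0.5,0,-0.5],0,0],
    [[0,0,-2],0,0],
    [[0,0,-2],0,0],
    [[0,-1,-1],0,0],
    [[0,-3,0],0,0],
    [[0,-3,0],0,0],
    [[0,-2,0],0,0],
    [[0,-1,0],0,0],
    [[0,0,0],0,0],
  ],
)

```text
clock: 16.35
position: [0.4579, -0.2002, 0.0849]
ee_rot: [0.739, 0.673, -0.004, -0.004]
ft_force: [0.1, -0.3, -0.6]
grip_width: -0.001
```

```bash
python3 - <<'E'
from h import *
togo(*W(-202,-32),.025,84.97);print(inbed(telemetry.get_obs()['position']))
for n in('side',):
    S,d=eyes.camera(n)
    h=cv2.cvtColor(S,cv2.COLOR_BGR2HSV);P=cloud(n,d)
    m=(h[...,1]>120)&(h[...,2]>60)&(h[...,0]>100)&(h[...,0]<130)&(P[...,2]>.02)&(P[...,2]<.045)&(P[...,1]<-.08)&(P[...,0]<.7)
    q=P[m];b=inbed(q);print(m.sum(),b.min(0),b.max(0),np.percentile(b,[2,98],axis=0).round(1).tolist())
    w=np.hstack([cv2.resize(S[190:310,270:430],(800,600),interpolation=2)]);cv2.imwrite('pics/a7.png',w)
E
```

```text
t 16.35 pos [ 0.4579 -0.2002  0.0849] yaw 84.67 tilt [-0.    -0.011 -1.   ] f [ 0.1 -0.3 -0.6] w -0.0
 world d [ 0.0026  0.054  -0.0599] tool cm [ 5.41 -0.18  5.99] turn z -0.005
 in final tool axes cm [ 5.41 -0.22  5.99]
[-199.83596537  -86.06516858]
738 [-172.22373861  -64.65063412] [-18.63315247   3.70660861] [[-169.6, -62.0], [-23.7, -1.6]]
```

View pics/a7.png

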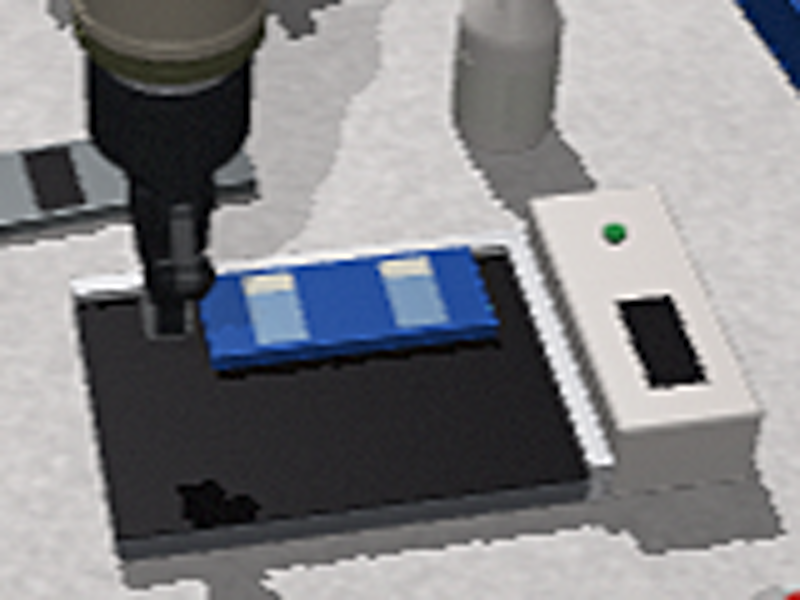

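Emit:
servo_tool(
  deltas=[
    [[1.5,0,0],-0.005,0],
    [[2,0,0],0,0],
    [[1.2,0,0],0,0],
    [[0.3,0,0.8],0,0],
    [[0,0,1.5],0,0],
    [[0,0,1.5],0,0],
    [[0,0,1],0,0],
    [[0,0,0.5],0,0],
    [[0,0,0],0,0],
  ],
)

```text
clock: 17.15
position: [0.471, -0.1512, 0.0302]
ee_rot: [0.737, 0.675, -0.002, -0.001]
ft_force: [-0.1, 0.1, -0.1]
grip_width: 0.001
```

```bash
python3 -c "
from h import *
togo(*W(-202,-32),.025,84.97);print(inbed(telemetry.get_obs()['position']))"
```

```text
t 17.15 pos [ 0.471  -0.1512  0.0302] yaw 84.98 tilt [-0.001 -0.005 -1.   ] f [-0.1  0.1 -0.1] w 0.01
 world d [-0.0105  0.0051 -0.0052] tool cm [ 0.41 -1.09  0.53] turn z 0.0
 in final tool axes cm [ 0.41 -1.09  0.52]
[-191.07899346  -36.1403212 ]
```

Emit:
servo_tool(
  deltas=[
    [[0.2,-0.3,0.3],0,0],
    [[0,-0.1,0.2],0,0],
    [[0,0,0.1],0,0],
    [[0,0.2,0],0,0],
    [[0,0.4,0],0,0],
    [[0,0.4,0],0,0],
    [[0,0.3,0],0,0],
    [[0,0,0],0,0],
  ],
)

```text
clock: 17.82
position: [0.4825, -0.1512, 0.0255]
ee_rot: [0.738, 0.675, -0.001, -0.0]
ft_force: [-0.4, 0.5, 0.3]
grip_width: -0.0
```

```bash
python3 -c "
from h import *
togo(*W(-161,-32),.025,84.97);print(inbed(telemetry.get_obs()['position']))"
```

```text
t 17.8167 pos [ 0.4825 -0.1512  0.0255] yaw 84.92 tilt [-0.001 -0.002 -1.   ] f [-0.4  0.5  0.3] w -0.0
 world d [ 0.0188  0.0014 -0.0005] tool cm [0.31 1.86 0.05] turn z -0.001
 in final tool axes cm [0.31 1.86 0.05]
[-179.57160516  -35.06128509]
```

Emit:
servo_tool(
  deltas=[
    [[0,0.3,0.05],0,0],
    [[0,0.3,0],0,0],
    [[0,0.3,0],0,0],
    [[0,0.3,0],0,0],
    [[0,0.2,0],0,0],
    [[0,0.1,0],0,0],
    [[0,0,0],0,0],
  ],
)

```text
clock: 18.4
position: [0.4986, -0.1528, 0.0249]
ee_rot: [0.738, 0.675, -0.002, -0.001]
ft_force: [-1.3, 0.5, 1.8]
grip_width: 0.0
```

Emit:
servo_tool(
  deltas=[
    [[0,0.15,0],0,0],
    [[0,0.15,0],0,0],
    [[0,0.15,0],0,0],
    [[0,0.1,0],0,0],
  ],
)

```text
clock: 18.73
position: [0.5005, -0.153, 0.0241]
ee_rot: [0.738, 0.675, -0.004, -0.004]
ft_force: [-4.1, 0.1, 4.9]
grip_width: 0.005
```

```bash
python3 -c "
from h import *
togo(*W(-161,-32),.025,84.97);print(inbed(telemetry.get_obs()['position']))"
```

```text
t 18.7333 pos [ 0.5005 -0.153   0.0241] yaw 84.86 tilt [ 0.    -0.012 -1.   ] f [-4.1  0.1  4.9] w 0.04
 world d [0.0008 0.0033 0.0009] tool cm [ 0.33  0.05 -0.09] turn z -0.002
 in final tool axes cm [ 0.33  0.05 -0.09]
[-161.53019007  -35.30977749]
```

Emit:
servo_tool(
  deltas=[
    [[0,0.2,0],0,0],
    [[0,0.2,0],0,0],
    [[0,0.2,0],0,0],
  ],
)

```text
clock: 18.98
position: [0.5005, -0.1531, 0.0229]
ee_rot: [0.738, 0.674, -0.007, -0.01]
ft_force: [-10.8, 1.4, 9.2]
grip_width: -0.006
```

It stalled against the short fence. I back off, rise, and re-seat lightly toward the long fence.

Emit:
servo_tool(
  deltas=[
    [[0,-0.5,0],0,0],
    [[0,-1,0],0,0],
    [[0,-0.5,-0.5],0,0],
    [[0,0,-2],0,0],
    [[0,0,-2],0,0],
    [[-2,0,-1],0,0],
    [[-3,1.5,0],0,0],
    [[-1.5,3,0],0,0],
    [[0,3,0],0,0],
    [[0,2,0],0,0],
    [[0,0,0],0,0],
  ],
)

```text
clock: 19.9
position: [0.5705, -0.2274, 0.0833]
ee_rot: [0.738, 0.674, -0.004, -0.007]
ft_force: [-0.3, -0.2, -0.4]
grip_width: -0.003
```

```bash
python3 -c "
from h import *
togo(*W(-75,-88),.025,84.97);print(inbed(telemetry.get_obs()['position']))
S,d=eyes.camera('side')
h=cv2.cvtColor(S,cv2.COLOR_BGR2HSV);P=cloud('side',d)
m=(h[...,1]>120)&(h[...,2]>60)&(h[...,0]>100)&(h[...,0]<130)&(P[...,2]>.02)&(P[...,2]<.045)&(P[...,1]<-.08)&(P[...,0]<.7)
b=inbed(P[m]);print(b.min(0),b.max(0),np.percentile(b,[2,98],axis=0).round(1).tolist())"
```

```text
t 19.9 pos [ 0.5705 -0.2274  0.0833] yaw 84.83 tilt [ 0.003 -0.016 -1.   ] f [-0.3 -0.2 -0.4] w -0.02
 world d [ 0.0116  0.0143 -0.0583] tool cm [1.51 1.12 5.82] turn z -0.002
 in final tool axes cm [1.52 1.03 5.83]
[ -85.32570123 -103.23521769]
[-151.34981768  -64.57596845] [0.32345028 0.36304307] [[-149.0, -61.8], [-3.2, -1.8]]
```

Emit:
servo_tool(
  deltas=[
    [[0.3,0.5,1],0,0],
    [[0.3,0.4,1.5],0,0],
    [[0.1,0.1,1.5],0,0],
    [[0,0,1],0,0],
    [[0,0,0.5],0,0],
    [[0,0,0],0,0],
  ],
)

```text
clock: 20.45
position: [0.5759, -0.2186, 0.0225]
ee_rot: [0.738, 0.674, -0.005, -0.008]
ft_force: [-0.7, 0.0, -0.3]
grip_width: 0.001
```

```bash
python3 -c "
from h import *
togo(*W(-75,-64),.0245,84.97);print(inbed(telemetry.get_obs()['position']))"
```

```text
t 20.45 pos [ 0.5759 -0.2186  0.0225] yaw 84.79 tilt [ 0.004 -0.018 -1.   ] f [-0.7  0.  -0.3] w 0.0
 world d [0.0083 0.0294 0.002 ] tool cm [ 3.    0.55 -0.19] turn z -0.003
 in final tool axes cm [ 3.    0.57 -0.2 ]
[-80.66457667 -93.98483054]
```

Emit:
servo_tool(
  deltas=[
    [[0.3,0.2,-0.1],0,0],
    [[0.5,0.2,-0.1],0,0],
    [[0.5,0.1,0],0,0],
    [[0.5,0,0],0,0],
    [[0.4,0,0],0,0],
    [[0.2,0,0],0,0],
    [[0.1,0,0],0,0],
    [[0.1,0,0],0,0],
  ],
)

```text
clock: 21.12
position: [0.585, -0.1899, 0.0269]
ee_rot: [0.738, 0.674, -0.003, -0.007]
ft_force: [0.5, -0.2, -0.1]
grip_width: 0.001
```

Emit:
servo_tool(
  deltas=[
    [[0.15,0,0],0,0],
    [[0.15,0,0],0,0],
    [[0.15,0,0],0,0],
    [[0.15,0,0],0,0],
    [[0.15,0,0],0,0],
    [[0.15,0,0],0,0],
  ],
)

```text
clock: 21.62
position: [0.585, -0.189, 0.028]
ee_rot: [0.741, 0.672, -0.006, -0.003]
ft_force: [0.1, -6.0, -0.2]
grip_width: 0.0
```

```bash
python3 -c "
from h import *
togo(*W(-75,-64),.0245,84.97);print(inbed(telemetry.get_obs()['position']))"
```

```text
t 21.6167 pos [ 0.585 -0.189  0.028] yaw 84.45 tilt [-0.005 -0.012 -1.   ] f [ 0.1 -6.  -0.2] w 0.0
 world d [-0.0008 -0.0002 -0.0035] tool cm [-0.02 -0.07  0.35] turn z -0.009
 in final tool axes cm [-0.03 -0.08  0.35]
[-74.23446122 -63.7435028 ]
```

It stalled at the same place as before (-63.7 against -63.9 mm), so it is home. I retreat and do a final check.

Emit:
servo_tool(
  deltas=[
    [[-0.5,0,0],0,0],
    [[-1,0,0],0,0],
    [[-1,0,0],0,0],
    [[-0.5,0,-1],0,0],
    [[0,0,-2.5],0,0],
    [[0,0,-3],0,0],
    [[0,0,-3],0,0],
    [[-2,-2,-2],0,0],
    [[-3,-2,0],0,0],
    [[-3,-1,0],0,0],
    [[-1,0,0],0,0],
    [[0,0,0],0,0],
  ],
)

```text
clock: 22.62
position: [0.5214, -0.3121, 0.1557]
ee_rot: [0.741, 0.671, -0.005, -0.003]
ft_force: [0.5, -0.3, -0.7]
grip_width: -0.001
```

```bash
python3 - <<'E'
from h import *
S,d=eyes.camera('side');h=cv2.cvtColor(S,cv2.COLOR_BGR2HSV);P=cloud('side',d)
m=(h[...,1]>120)&(h[...,2]>60)&(h[...,0]>100)&(h[...,0]<130)&(P[...,2]>.015)&(P[...,2]<.045)&(P[...,1]<-.08)&(P[...,0]<.7)
b=inbed(P[m]);print(b.min(0),b.max(0),np.percentile(b,[2,98],axis=0).round(1).tolist(),'ztop',np.percentile(P[m][:,2],[50,80,95]))
m=(h[...,1]>120)&(h[...,0]>100)&(h[...,0]<130)&(P[...,0]>.61)&(P[...,0]<.76)&(P[...,1]>.15)&(P[...,1]<.25)&(P[...,2]>.05)
print('stack top z',np.percentile(P[m][:,2],[50,80]))
print(telemetry.get_obs()['position'])
cv2.imwrite('pics/a8.png',np.hstack([cv2.resize(S[210:300,280:400],(480,360),interpolation=2),cv2.resize(S[130:220,260:380],(320,360),interpolation=2)]))
E
```

```text
[-151.2941445   -63.59559968] [-0.67650401  2.57528576] [[-149.6, -62.1], [-2.6, -2.0]] ztop [0.02925199 0.0310234  0.03285495]
stack top z [0.05878058 0.06096968]
[ 0.52158226 -0.31169172  0.1556979 ]
```

View pics/a8.png

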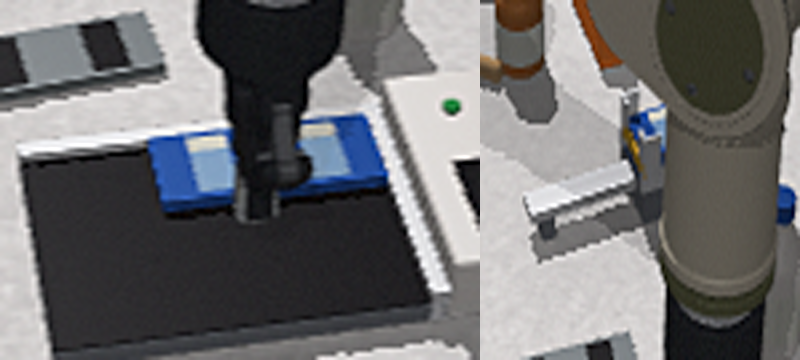

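The carrier sits flush in the corner: its right end meets the short fence at (385,180) in the left crop, and its back edge lies along the long fence. The stack's top is at 60 mm, one place lower. The gripper is at 156 mm and clear, so I hand in.

```bash
python3 -c "
from h import *
print(order.hand_in())"
```

```text
the job is handed in; nothing more can be done
None
```

I drew the bottom carrier straight out of the slot and regripped it at its centre on the rail. I laid it gently on the bed, lowering it until it touched before letting go. With the fingers shut I then nudged it against the long fence, the short fence, and lightly against the long fence again. The job was handed in after about 23 s of the 64 s.

**Last checks:**
- **Carrier in the corner:** it spans about -150 to -1 mm along the long fence and -62 to -2 mm across it, measured from the corner, with about 2 mm camera accuracy. Its top is at about 30 mm, as expected for a carrier lying flat.
- **Contact with the fences:** each nudge ended in a stall, at about 11 N on the short fence and 6 N on the long one. The two long-fence pushes stalled within 0.2 mm of each other, so I take it to be flush.
- **Stack:** its top is at about 60 mm, down from 70 mm, so the three carriers dropped one place.
- **Gripper:** at hand-in it was clear of everything, with the fingertips 156 mm above the table.

**Doubtful or unchecked:**
- **First colour fit after placing:** this fit picked up dark bed pixels and was unusable, so I used a tighter colour mask instead.
- **Tool tilt:** it drifted by up to about 0.02 rad during some moves.
- **Other objects:** I did not measure the bystanders again at the end. The arm hid part of the magazine in the last picture.

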